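# Lock the skimmer into the dish rack's lever-arch clip

### The arm

A 6-joint arm with a two-finger parallel gripper is mounted at the origin on the work surface. World frame = base frame: x ahead of the robot, y to its left, z up, the work surface at z = 0. Lengths are in mm, angles in degrees, forces in N, time in s.
With the tool pointing down it reaches from about 300 to 850 mm from the base axis. Payload 4.2 kg.
Tool frame: the origin (TCP) lies midway between the tips of the shut fingers; the grasp point (between the pads) lies env.grasp_offset behind it (env.grasp_offset is the distance from the TCP to the grasp point, in mm); y points along the fingers, x is the direction in which the jaws open and shut, and the axes are right-handed (so a half turn about y gives the same grasp; the last joint's range is limited). The gripper opens to 91 mm and grips with 3 to 60 N. Pads are 32 mm wide; open, the fingers measure 118 mm over their backs; the gripper's body (76 mm by 178 mm) begins 60 mm behind the grasp point.
Start: joints at [62.911, 18.312, 89.639, -0, 72.044, -1.146], TCP at [251.559, 517.07, 213.976] pointing down, gripper open.
Joint ranges: [-177.97, 177.97], [-48.28, 115.42], [12.27, 149.76], [-77.06, 257.06], [2.81, 150.46], [-146.56, 146.56]. Speed limits (degrees/s): [147.25, 147.25, 180, 180, 180, 180].

### API

Orientations are given as [roll, pitch, yaw] about the fixed x, y, z axes, in that order (R = Rz(yaw) Ry(pitch) Rx(roll)).
In Python, from workcell import state, vision, job, env gives the robot as it stands.
- The arm moves only by the shell command python3 -m handwheel 'ROWS' [FORCE]. ROWS is JSON, a list of rows, each a list of 3 entries, a list of its own where there are three numbers: the finger opening in cm, from 0 to 9.12, then the shift along the tool's x, y, z in cm, then the turn about the tool's y in degrees. A call has 1 to 10 rows; each row is the pose to reach, as a shift and turn from the pose measured when the call began, along the tool's axes at that moment; what a row does not reach only later rows make up. A row lasts 1/10 s, in which the tool goes at most 50 mm and 8.59 degrees, less where a joint would pass 70% of its speed; a pose out of reach is approached as far as the arm can. A call with a gripper value outside its range is refused whole. The fingers move at their own pace and stop on an object; FORCE is the grip in N (left out, the last holds). Time passes only in rows, so rows that repeat a pose let the fingers close. It gives the time, the measured TCP pose, the force and the opening at its end, in the units of the state.
- state(): the state, without advancing time (a new reading comes with each control period).
- vision.grab_frame(name): name is "scene" or "top" or "wrist"; returns the picture (480x640x3 uint8, red, green, blue); there is no depth.
- vision.camera_model(name): a dict with "fov_y" (degrees; the focal length in pixels is half the picture's height over the tangent of half this angle, whatever the lens; pixels are square), "cx", "cy" (the principal point, pixels), "extrinsics" (4x4, takes a point from world to camera coordinates). Camera axes: x right, y up, looking along -z (the intrinsics and any distortion apply to the point x, -y, -z); pixel columns grow to the right and rows downward; lengths in mm; the calibration is good to about 2 mm. A picture is of the moment at which its call begins: read the wrist's pose just before it. camera_model takes no time and is no camera call; for the wrist camera it gives the pose at the moment of the call.
- job.job_done(): hands the job in, once; it reports no verdict.
The state is a dict: "time_s": time; "qpos": joint angles; "qvel": joint speeds; "effort": joint torques, N m; "ee_pos": TCP position; "ee_rot": TCP orientation; "force": force on the tool from outside, world axes, zero at the start; "torque": the same for the moment, N m; "gripper_width": finger opening in mm.
Only numpy, scipy, OpenCV 4.12 (cv2) and the standard library are available. Lean on these libraries where they do the work, as an engineer would, in place of code of your own. Each camera call takes 0.05 s, during which the arm holds its last target.

### The job

Lift the red-barred lever of the grey dish rack so that its two rings spring open, draw the steel skimmer out from under the wire shelf, and lay its handle along the two cradles, grip end next to the tall lidded compartment. Then press the lever fully down again so that both rings are closed round the handle, without disturbing the other crockery.

Things in the scene. Friction and masses are not known exactly. Their poses are not given: they have to be found in the camera images.
- rack: Fixed grey plastic dish rack. Origin on the table under the middle of its clip, z up; base slab 12 mm thick. Two upward-open cradles along its y axis (x = 0) take the skimmer handle; between them (y = -45 to 45 mm) is open space down to the slab for a gripper. Lever at the -x side, compartment at the -y end, a row of steel pegs 58 mm high at x = 104 mm.
- cradle_a (a point): Middle of the floor of cradle A (next to the compartment), at rack x 0, y -70, z 50 mm; axes as the rack's. The cradle spans y = -95 to -45 mm. Walls flare from 22 mm clear width at the floor to about 34 mm at the top, 70 mm above the table.
- cradle_b (a point): Middle of the floor of cradle B, at rack x 0, y 52.5, z 50 mm; spans y = 45 to 60 mm; same section as cradle A.
- compartment (a point): Top centre of the tall lidded compartment, at rack x 0, y -150, z 166 mm. It is 118 mm wide in x; its wall facing the cradles is at rack y = -95 mm (the handle's grip end goes next to it).
- lever_hinge (a point): Middle of the lever's hinge axis, in the rack at x = -95, y = 0, z = 50 mm; axes as the rack's; the hinge axis is the rack's y axis. Two posts 62 mm high carry it at y = +-47 mm (10 mm wide).
- lever_bar (a point): Centre of the lever's red round grip bar: 12 mm diameter, about 64 mm free length between two 8 mm side arms, parallel to the rack's y axis, 70 mm from the hinge. Lever down: at rack x = -165, z = 50 mm. The open loop lets a finger pass on either side of the bar; the bar turns easily in a grip.
- lever (a joint): Lever angle in rad: 0 = fully down (level, pointing to the rack's -x), grows as the bar is lifted up and over towards +x; stop at 1.4 (nearly upright). It may start slightly raised. It stays where it is left by friction of about 2 N at the bar.
- rings (a joint): Angle in rad of both wire ring arches, driven by the lever at 1.7 times its angle: 0 = closed over the cradles, 2.3 = fully open (lever at 1.35). Arches (6 mm wire) at rack y = -58 and 52.5 mm, hinged at x = 26, z = 68 mm; closed, their inside top is 77 mm above the table; open, they lie back to +x, up to 110 mm high.
- skimmer: Loose steel skimmer, black grip, 276 mm long, about 0.16 kg, lying flat on the table under the wire shelf, only about 50 mm of the grip end sticking out. Origin at the handle's underside; long axis y. Handle 16 wide, 14 mm high, from y = -95 (grip end) to 85; disc 96 mm diameter, 10 mm thick, centred at y = 133, undersides level. Centre of mass near y = 25 mm.
- skimmer_tip (a point): Centre of the handle's end face at the grip end (y = -95, z = 7 mm in the skimmer frame).
- skimmer_neck (a point): Centre of the handle close to the disc (y = 80, z = 7 mm in the skimmer frame).
- shelf: Fixed low wire shelf, 208 x 150 mm (x, y), top 60 mm above the table, clear height below 52 mm, on four 8 mm legs at x = +-100, y = +-71 mm. Origin on the table under its centre, z up. Its open side at -y is where the skimmer's handle comes out.
- green_cup: Bystander: green melamine cup, 72 mm diameter, 75 mm high, standing on the wire shelf. Origin under its centre.
- teapot_lid: Bystander: white ceramic teapot lid, 74 mm diameter, 38 mm high with knob, on the wire shelf. Origin under its centre.
- jar: Bystander: amber jar, 62 mm diameter, 85 mm high, on the table. Origin under its centre.
- tea_cup: Bystander: blue ceramic cup, 76 mm diameter, 70 mm high, on the table. Origin under its centre.
- pitcher_lid: Bystander: blue plastic pitcher lid, 84 mm diameter, 38 mm high with knob, on the table. Origin under its centre.
- glass_bowl: Bystander: clear glass bowl, 110 mm diameter, 50 mm high, on the table. Origin under its centre.
- sauce_cup: Bystander: small white sauce cup, 50 mm diameter, 35 mm high, on the table beside the lever. Origin under its centre.

How it is judged (in metres and radians):
On the way, in this order (a step that is already met when the one before it is completed fails the run):
1. the lever is lifted and the rings stand open (value of joint lever above 1.1 rad and value of joint rings above 1.8 rad), for 0.2 s.
2. the skimmer's handle lies in both cradles while the rings are open (value of joint lever above 1 rad and x of skimmer_tip in the frame of rack between -0.014 and 0.014 m and x of skimmer_neck in the frame of rack between -0.016 and 0.016 m and y of skimmer_tip in the frame of rack below -0.064 m and height (world z) of each of skimmer_tip, skimmer_neck below 0.068 m), for 0.2 s.
At the end, for the whole second after the job is handed in: Lever down (below 0.12 rad), rings closed (below 0.2 rad). Skimmer at rest in both cradles: handle centre within 14 mm (grip end) and 16 mm (neck) of the cradle centre line, 45 to 66 mm above the table, grip end at most 31 mm from the compartment wall (value of joint lever below 0.12 rad and value of joint rings below 0.2 rad and x of skimmer_tip in the frame of rack between -0.014 and 0.014 m and x of skimmer_neck in the frame of rack between -0.016 and 0.016 m and y of skimmer_tip in the frame of rack below -0.064 m and height (world z) of skimmer_tip between 0.045 and 0.066 m and height (world z) of skimmer_neck between 0.045 and 0.066 m and linear speed of skimmer below 0.02 m/s); the robot touches nothing.
It fails at once if a bystander is pushed more than 25 mm or tipped over (distance of any of green_cup, teapot_lid, jar, tea_cup, pitcher_lid, glass_bowl, sauce_cup from where it was at the start of the episode above 0.025 m or angle between any of green_cup, jar, tea_cup's own z axis and vertical above 0.5 rad).
It also fails if it takes over 72 s, if anything falls off the work surface, if the arm or the gripper's body presses on something with over 40 N, if the wrist force passes 120 N, or if a joint passes its speed limit or range.

## Working session

There is one attempt and no reset: what is moved stays moved. The work goes in short steps, Python scripts to look and compute and a shell command to move; the robot and the scene stay as the last step left them, time stands still between calls to the robot, and variables do not carry over. Pictures are saved under pics/ and viewed, and the job is handed in when it is done.

```bash
ls; mkdir -p pics
python3 - <<'E'
from workcell import state, vision, job, env
import cv2
print(state()); print(env.grasp_offset)
for n in ["scene","top","wrist"]:
    m=vision.camera_model(n); print(n,m)
    im=vision.grab_frame(n); cv2.imwrite(f"pics/{n}0.png",im[:,:,::-1])
E
```

```text
pics
{'time_s': 0.0, 'qpos': array([ 6.29108243e+01,  1.83483229e+01,  8.97064527e+01, -1.53924059e-03,
        7.20445622e+01, -1.14485461e+00]), 'qvel': array([ 0.01776337,  0.02036393,  0.03434617,  0.01098676,  0.07798991,
       -0.09097482]), 'effort': array([ 4.53368903e-04, -4.12458944e+01, -2.31968129e+01,  7.26666790e-02,
        4.56206140e-02, -1.35862451e-04]), 'ee_pos': array([251.32376484, 516.59355793, 213.15323918]), 'ee_rot': array([-89.99947837,   0.09934732,  64.05615511]), 'force': array([ 0.18538928, -0.11386861, -0.19013876]), 'torque': array([0.0735304 , 0.0078687 , 0.00278821]), 'gripper_width': 91.28851568188387}
18.8
scene {'fov_y': 57.77128515783462, 'cx': 329.459435123682, 'cy': 239.30942868534328, 'extrinsics': array([[-6.82593180e-01,  7.30769079e-01, -6.56525498e-03,
         3.29503259e+02],
       [-6.09234328e-01, -5.64063127e-01,  5.57374491e-01,
         2.30547341e+02],
       [ 4.03608825e-01,  3.84459805e-01,  8.30235253e-01,
        -1.21144893e+03],
       [ 0.00000000e+00,  0.00000000e+00,  0.00000000e+00,
         1.00000000e+00]])}
top {'f
[... 175 characters left out ...]
,
       [ 9.94192173e-01, -2.31597547e-02,  1.05097811e-01,
        -4.94113909e+02],
       [-1.05143223e-01, -7.48508042e-04,  9.94456808e-01,
        -1.12564859e+03],
       [ 0.00000000e+00,  0.00000000e+00,  0.00000000e+00,
         1.00000000e+00]])}
wrist {'fov_y': 69.66517402653679, 'cx': 323.5832067124181, 'cy': 243.91923294437026, 'extrinsics': array([[ 4.36498903e-01,  8.99699357e-01, -3.12630421e-03,
        -5.73753504e+02],
       [-8.66148982e-01,  4.19276361e-01, -2.72017048e-01,
         3.19367243e+01],
       [-2.43422778e-01,  1.21442988e-01,  9.62287354e-01,
        -3.92678855e+02],
       [ 0.00000000e+00,  0.00000000e+00,  0.00000000e+00,
         1.00000000e+00]])}
```

View pictures.

View pics/scene0.png

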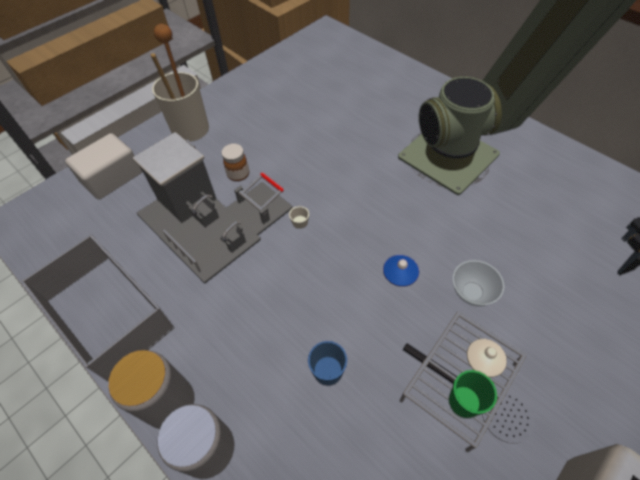

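View pics/top0.png

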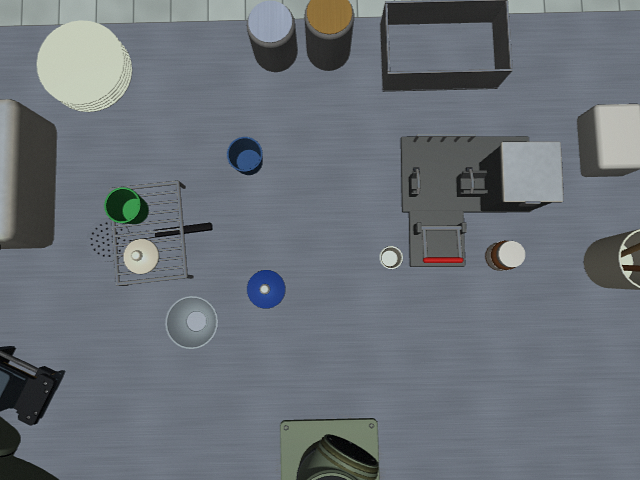

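View pics/wrist0.png

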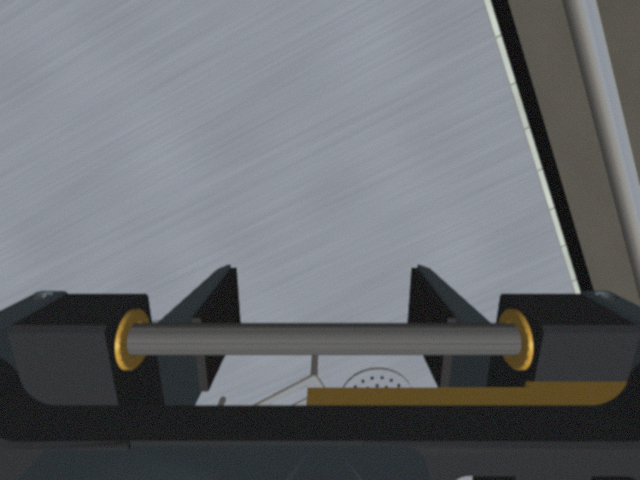

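```bash
cat > h.py <<'E'
import numpy as np
def proj(m,P):
    P=np.atleast_2d(P).astype(float); E=m["extrinsics"]; c=P@E[:3,:3].T+E[:3,3]
    f=240/np.tan(np.radians(m["fov_y"]/2)); return np.c_[m["cx"]+f*c[:,0]/-c[:,2], m["cy"]-f*c[:,1]/-c[:,2]]
def ray(m,p):
    E=m["extrinsics"];R=E[:3,:3];o=-R.T@E[:3,3]
    f=240/np.tan(np.radians(m["fov_y"]/2)); d=R.T@np.array([(p[0]-m["cx"])/f,-(p[1]-m["cy"])/f,-1.]); return o,d/np.linalg.norm(d)
def onz(m,p,z):
    o,d=ray(m,p); return o+d*(z-o[2])/d[2]
def tri(obs):
    A=np.zeros((3,3));b=np.zeros(3);R=[]
    for m,p in obs:
        o,d=ray(m,p);M=np.eye(3)-np.outer(d,d);A+=M;b+=M@o;R.append((o,M))
    X=np.linalg.solve(A,b); return X,[np.linalg.norm(M@(X-o)) for o,M in R]
E
python3 - <<'E'
import cv2
t=cv2.imread('pics/top0.png');s=cv2.imread('pics/scene0.png')
cv2.imwrite('pics/c1.png',cv2.resize(t[120:280,380:580],None,fx=4,fy=3.75,interpolation=2)) if 0 else cv2.imwrite('pics/c1.png',cv2.resize(t[125:275,380:580],None,fx=4,fy=4,interpolation=2))
cv2.imwrite('pics/c2.png',cv2.resize(t[160:300,80:280],None,fx=4,fy=4,interpolation=2))
cv2.imwrite('pics/c3.png',cv2.resize(s[130:280,130:330],None,fx=4,fy=4,interpolation=2))
cv2.imwrite('pics/c4.png',cv2.resize(s[305:455,370:570],None,fx=4,fy=4,interpolation=2))
E
```

```text
(no output)
```

View pics/c1.png

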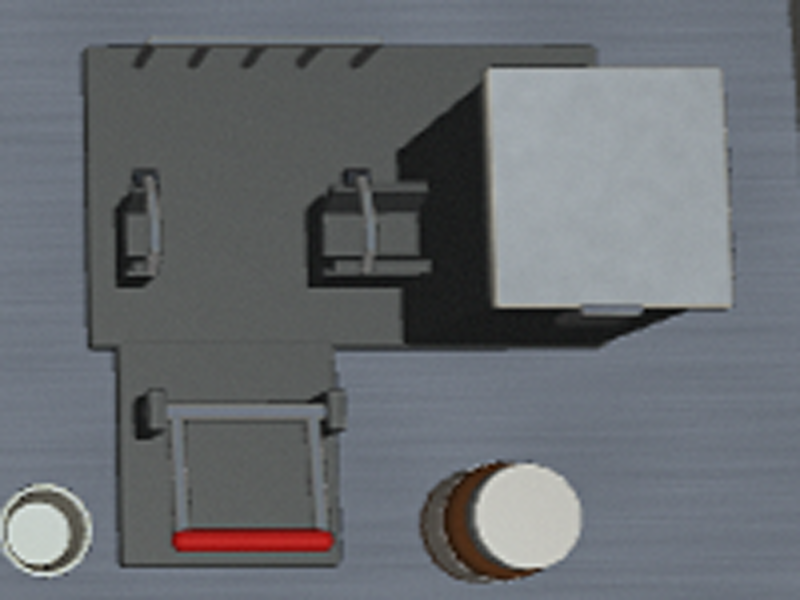

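View pics/c2.png

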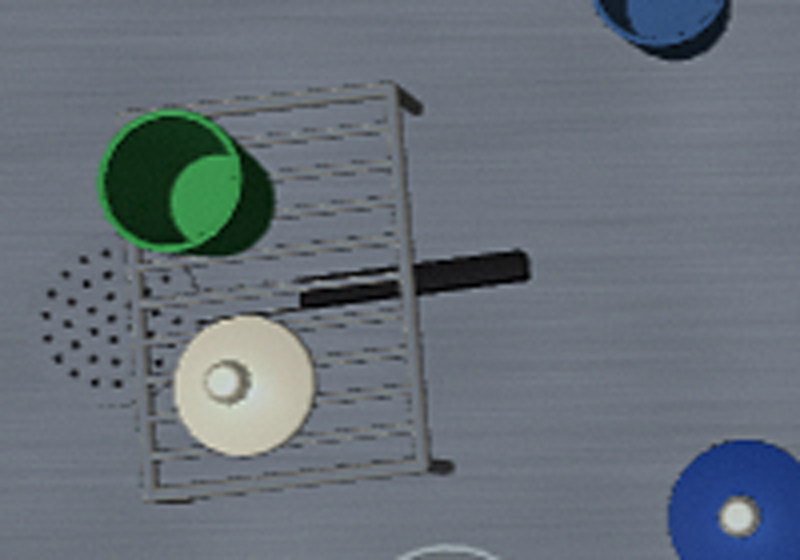

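View pics/c3.png

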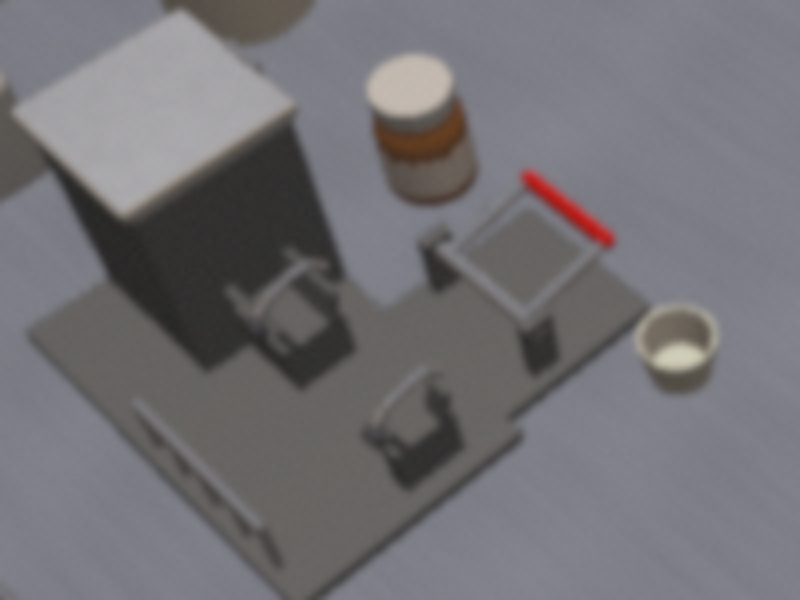

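View pics/c4.png

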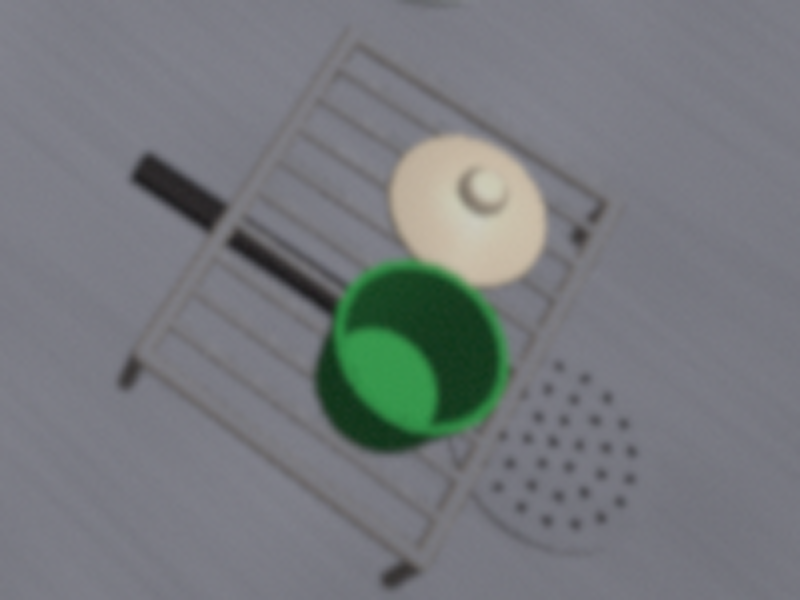

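```bash
cat > m1.py <<'E'
from workcell import vision
from h import *
T=vision.camera_model("top");S=vision.camera_model("scene")
t1=lambda a,b:((a+.5)/4-.5+380,(b+.5)/4-.5+125)
t2=lambda a,b:((a+.5)/4-.5+80,(b+.5)/4-.5+160)
s3=lambda a,b:((a+.5)/4-.5+130,(b+.5)/4-.5+130)
s4=lambda a,b:((a+.5)/4-.5+370,(b+.5)/4-.5+305)
np.set_printoptions(precision=1,suppress=True)
def show(n,a,b): print(n,*tri([(T,a),(S,b)]))
show("bar+y",t1(174,541),s3(609,240)); show("bar-y",t1(333,541),s3(527,177))
show("tip",t2(528,264),s4(141,166))
show("slab corner +x+y",t1(83,46),s3(310,598))
show("slab lever +y",t1(120,565),s3(650,303))
show("comp -x+y",t1(494,306),s3(292,105)); show("comp +x+y",t1(485,68),s3(128,215)); show("comp +x-y",t1(722,68),s3(15,110)); show("comp -x-y",t1(733,306),s3(180,10))
for p in [(83,46),(597,46),(90,348),(120,565),(340,565)]: print("slab",onz(T,t1(*p),12))
print("tip z14",onz(T,t2(528,264),14),onz(S,s4(141,166),14))
print("handle z14 near rail",onz(T,t2(415,279),14), onz(S,s4(213,217),14), onz(S,s4(330,301),14))
show("shelf c1",t2(395,86),s4(145,357)); show("shelf c2",t2(424,468),s4(350,38)); show("c3",t2(150,498),s4(612,200))
print("disc far",onz(T,t2(38,315),10));
E
python3 m1.py
```

```text
bar+y [ 432.2 -205.1   68.3] [np.float64(0.025090418523068488), np.float64(0.0250904185230783)]
bar-y [ 429.3 -287.2   61.7] [np.float64(2.080368346976511), np.float64(2.080368346976627)]
tip [520.3 245.7   7.4] [np.float64(2.247269569138035), np.float64(2.2472695691380213)]
slab corner +x+y [ 705.1 -172.5   23.6] [np.float64(4.105163318528443), np.float64(4.105163318528397)]
slab lever +y [ 422.7 -185.5   14.6] [np.float64(0.26838777843036543), np.float64(0.2683877784303196)]
comp -x+y [ 535.7 -343.9  164.7] [np.float64(0.3032574272680002), np.float64(0.30325742726794863)]
comp +x+y [ 649.4 -344.   166.5] [np.float64(2.1110657350168114), np.float64(2.1110657350166893)]
comp +x-y [ 646.9 -458.1  165.9] [np.float64(2.0133879435572934), np.float64(2.013387943557133)]
comp -x-y [ 532.6 -457.2  164. ] [np.float64(0.4371791297945418), np.float64(0.43717912979439943)]
slab [ 711.6 -177.4   12. ]
slab [ 704.7 -462.7   12. ]
slab [ 542.  -174.6   12. ]
slab [ 422.9 -186.2   12. ]
slab [ 420.2 -305.2   12. ]
tip z14 [520.6 242.5  14. ] [521.5 248.4  14. ]
handle z14 near rail [513.8 304.1  14. ] [518.  291.3  14. ] [513.  358.3  14. ]
shelf c1 [610.5 307.5  55.4] [np.float64(3.459178995899378), np.float64(3.459178995899316)]
shelf c2 [409.4 289.6  51.9] [np.float64(0.3506493189223361), np.float64(0.35064931892223283)]
c3 [397.2 430.2  57.2] [np.float64(0.15925438633950642), np.float64(0.1592543863396106)]
disc far [499.3 511.3  10. ]
```

```bash
cat > plan.py <<'E'
import sys
from workcell import state
from scipy.spatial.transform import Rotation as R
import numpy as np
np.set_printoptions(precision=2,suppress=True)
# rack estimate
RX,RY,RYAW=594.7,-251.,-1.4
def rack(x,y,z):
    a=np.radians(RYAW);return np.array([RX+x*np.cos(a)-y*np.sin(a),RY+x*np.sin(a)+y*np.cos(a),z])
def go(p,yaw):
    s=state();M=R.from_euler('xyz',s['ee_rot'],degrees=True).as_matrix()
    d=M.T@(np.array(p)-s['ee_pos'])/10
    t=(s['ee_rot'][2]-yaw+180)%360-180
    print("t",round(s['time_s'],2),"pos",s['ee_pos'],"rot",s['ee_rot'],"F",s['force'],"w",round(s['gripper_width'],1))
    print("shift cm",d,"turn",round(t,2))
E
python3 - <<'E'
from plan import *
from h import *
from workcell import vision
W=vision.camera_model("wrist");s=state();M=R.from_euler('xyz',s['ee_rot'],degrees=True).as_matrix()
o=-W['extrinsics'][:3,:3].T@W['extrinsics'][:3,3]
print("cam in tool",M.T@(o-s['ee_pos']), "view dir", M.T@(-W['extrinsics'][2,:3]))
print("tcp px",proj(W,s['ee_pos']))
go([410,-247,190],-1.4)
E
```

```text
cam in tool [   0.04 -171.55   76.72] view dir [-0.    0.96 -0.27]
tcp px [[323.84 294.3 ]]
t 0.15 pos [251.4  516.72 213.33] rot [-90.     0.08  64.05] F [-0.3   0.08  0.97] w 91.4
shift cm [-61.73   2.41 -47.67] turn 65.45
```

```bash
python3 -m handwheel '[[9,[-3.9,0,-3.0],8],[9,[-7.8,0,-6.1],16],[9,[-11.7,0,-9.1],24],[9,[-15.6,0,-12.1],32],[9,[-19.5,0,-15.2],40],[9,[-23.4,0,-18.2],48],[9,[-27.3,0,-21.2],56],[9,[-31.2,0,-24.2],64],[9,[-35.1,0,-27.2],65.5],[9,[-39,0,-30.2],65.5]]'
python3 - <<'E'
from plan import *
go([420,-247,190],-1.4)
E
```

```text
time_s: 1.15
ee_pos: [352.1, 32.0, 214.0]
ee_rot: [-90.1, -0.0, -1.5]
force: [0.3, 0.6, -0.0]
gripper_width: 89.9
t 1.15 pos [352.14  32.03 214.  ] rot [-90.06  -0.02  -1.45] F [ 0.32  0.57 -0.03] w 89.9
shift cm [  7.49   2.43 -27.72] turn -0.05
```

```bash
python3 -m handwheel '[[6,[1.2,0.4,-4.6],0],[6,[2.5,0.8,-9.2],0],[6,[3.8,1.2,-13.8],0],[6,[5,1.6,-18.4],0],[6,[6.2,2,-23],0],[6,[7.5,2.4,-27.7],0],[6,[7.5,2.4,-27.7],0],[6,[7.5,2.4,-27.7],0]]'
python3 - <<'E'
from plan import *
from workcell import vision
import cv2,pickle
pickle.dump(vision.camera_model("wrist"),open("w1.pkl","wb"))
cv2.imwrite("pics/w1.png",vision.grab_frame("wrist")[:,:,::-1])
go([420,-247,190],-1.4)
E
```

```text
time_s: 1.95
ee_pos: [419.6, -247.2, 189.5]
ee_rot: [-90.0, 0.1, -1.6]
force: [-0.4, 1.0, 1.0]
gripper_width: 60.1
t 2.0 pos [ 419.51 -246.23  189.79] rot [-89.98   0.06  -1.49] F [-0.56  0.06 -0.09] w 59.8
shift cm [ 0.05 -0.02 -0.08] turn -0.09
```

View pics/w1.png

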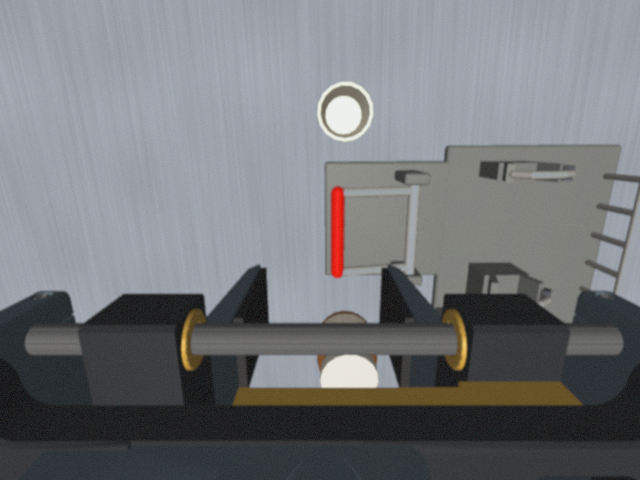

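Run:
```python
import pickle,numpy as np
from h import *
from workcell import vision
np.set_printoptions(precision=1,suppress=True)
W=pickle.load(open("w1.pkl","rb"));T=vision.camera_model("top");S=vision.camera_model("scene")
t1=lambda a,b:((a+.5)/4-.5+380,(b+.5)/4-.5+125)
s3=lambda a,b:((a+.5)/4-.5+130,(b+.5)/4-.5+130)
print(tri([(W,(337.5,188.5)),(T,t1(174,541)),(S,s3(609,240))]),tri([(W,(337.5,275)),(T,t1(333,541)),(S,s3(527,177))]))
print(tri([(W,(337.5,188.5)),(T,t1(174,541))]),tri([(W,(337.5,275)),(T,t1(333,541))]))
for p in [(326,163),(326,275),(446,146),(620,146),(445,162)]: print(onz(W,p,12))
for p in [(83,46),(90,348),(120,565),(340,565)]: print("T",onz(T,t1(*p),12))
```

```text
(array([ 432.3, -205.1,   68.3]), [np.float64(0.10197724237079377), np.float64(0.03226699238772527), np.float64(0.07438508126774172)]) (array([ 430.2, -286. ,   63. ]), [np.float64(1.4378731329933365), np.float64(2.400821456467078), np.float64(2.124957343240673)])
(array([ 432.4, -205.3,   67.2]), [np.float64(0.050276136860409576), np.float64(0.050276136860581064)]) (array([ 432.2, -296.3,   34. ]), [np.float64(0.0534758817100963), np.float64(0.05347588171013248)])
[ 423.4 -186.6   12. ]
[ 420.5 -304.4   12. ]
[ 540.5 -173.5   12. ]
[ 709.5 -178.    12. ]
[ 540.6 -188.7   12. ]
T [ 711.6 -177.4   12. ]
T [ 542.  -174.6   12. ]
T [ 422.9 -186.2   12. ]
T [ 420.2 -305.2   12. ]
```

```bash
python3 -m handwheel '[[5,[0.5,4,0],0],[5,[1.1,8,0],0],[5,[1.2,12,0],0],[5,[1.2,14.2,0],0],[5,[1.2,14.2,0],0],[0.6,[1.2,14.2,0],0],[0.6,[1.2,14.2,0],0],[0.6,[1.2,14.2,0],0],[0.6,[1.2,14.2,0],0],[0.6,[1.2,14.2,0],0]]' 12
python3 - <<'E'
from plan import *
from workcell import vision
import cv2
cv2.imwrite("pics/w2.png",vision.grab_frame("wrist")[:,:,::-1])
cv2.imwrite("pics/s2.png",cv2.resize(vision.grab_frame("scene")[130:280,130:330,::-1],None,fx=4,fy=4))
h=rack(-95,0,50); print(h)
for a in [.23,.5,.7,.9,1.1,1.25,1.35,1.4]:
    p=rack(-95-70*np.cos(a),0,50+70*np.sin(a)-18.8); print(a,p); 
    M=R.from_euler('xyz',state()['ee_rot'],degrees=True).as_matrix(); print((M.T@(p-state()['ee_pos'])/10).round(2))
go([431,-247,47],-1.4)
E
```

```text
time_s: 3.0
ee_pos: [431.6, -246.7, 48.5]
ee_rot: [-90.0, -0.0, -1.5]
force: [-0.2, 0.4, 0.0]
gripper_width: 12.6
[ 499.73 -248.68   50.  ]
0.23 [ 431.59 -247.01   47.16]
[ 0.01  0.11 -0.03]
0.5 [ 438.32 -247.18   64.76]
[ 0.69 -1.65 -0.03]
0.7 [ 446.21 -247.37   76.3 ]
[ 1.47 -2.81 -0.03]
0.9 [ 456.23 -247.62   86.03]
[ 2.48 -3.78 -0.03]
1.1 [ 467.99 -247.9    93.58]
[ 3.65 -4.54 -0.03]
1.25 [ 477.66 -248.14   97.63]
[ 4.62 -4.94 -0.03]
1.35 [ 484.4 -248.3   99.5]
[ 5.29 -5.13 -0.02]
1.4 [ 487.83 -248.39  100.18]
[ 5.64 -5.2  -0.02]
t 3.1 pos [ 431.47 -246.7    48.23] rot [-90.01   0.03  -1.48] F [ 0.81 -0.46  2.09] w 11.4
shift cm [-0.05  0.12 -0.03] turn -0.08
```

View pics/w2.png

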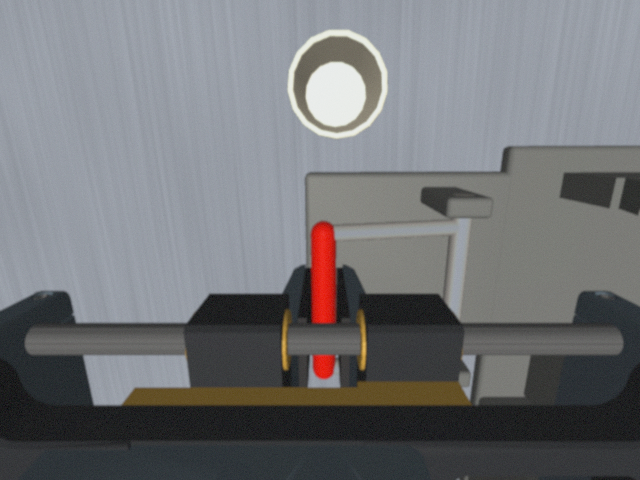

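View pics/s2.png

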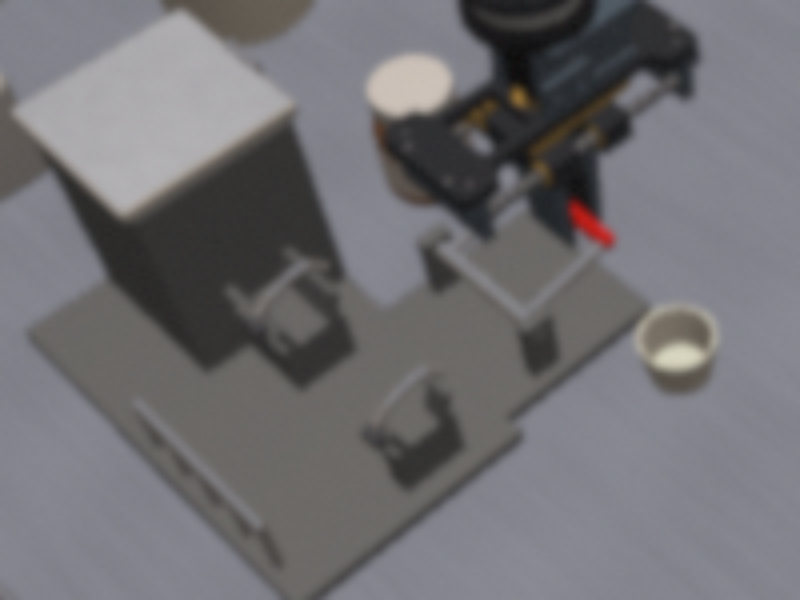

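```bash
python3 -m handwheel '[[0.6,[0.3,-1.0,0],0],[0.6,[0.7,-1.7,0],0],[0.6,[1.1,-2.3,0],0],[0.6,[1.5,-2.85,0],0],[0.6,[2.0,-3.4,0],0],[0.6,[2.5,-3.85,0],0],[0.6,[3.1,-4.25,0],0],[0.6,[3.7,-4.6,0],0],[0.6,[4.3,-4.87,0],0],[0.6,[4.9,-5.07,0],0]]'
python3 - <<'E'
from plan import *
p=rack(-95-70*np.cos(1.37),0,50+70*np.sin(1.37)-18.8)
go(p,-1.4)
E
```

```text
time_s: 4.1
ee_pos: [477.8, -247.6, 101.7]
ee_rot: [-90.0, 0.3, -1.5]
force: [-7.9, 2.2, 14.5]
gripper_width: 11.2
t 4.1 pos [ 477.79 -247.61  101.67] rot [-89.98   0.32  -1.47] F [-7.88  2.17 14.47] w 11.2
shift cm [ 0.8   0.18 -0.05] turn -0.07
```

```bash
python3 -m handwheel '[[0.6,[0.4,0.05,0],0],[0.6,[0.8,0.1,0],0],[0.6,[0.9,0.1,0],0],[0.6,[0.9,0.1,0],0]]'
python3 - <<'E'
from plan import *
from workcell import vision
import cv2
cv2.imwrite("pics/w3.png",vision.grab_frame("wrist")[:,:,::-1])
cv2.imwrite("pics/s3.png",cv2.resize(vision.grab_frame("scene")[130:280,130:330,::-1],None,fx=4,fy=4))
go(rack(-95-70*np.cos(1.37),0,50+70*np.sin(1.37)-18.8),-1.4)
E
```

```text
time_s: 4.5
ee_pos: [487.3, -247.9, 103.4]
ee_rot: [-90.0, 0.2, -1.5]
force: [-5.3, 1.9, 12.9]
gripper_width: 11.4
t 4.6 pos [ 487.34 -247.96  103.4 ] rot [-90.02   0.22  -1.46] F [-5.04  2.31 13.58] w 11.5
shift cm [-0.15  0.36 -0.04] turn -0.06
```

View pics/w3.png

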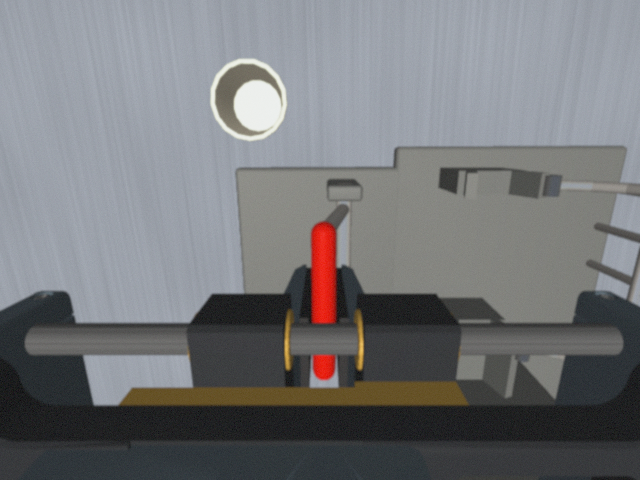

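View pics/s3.png

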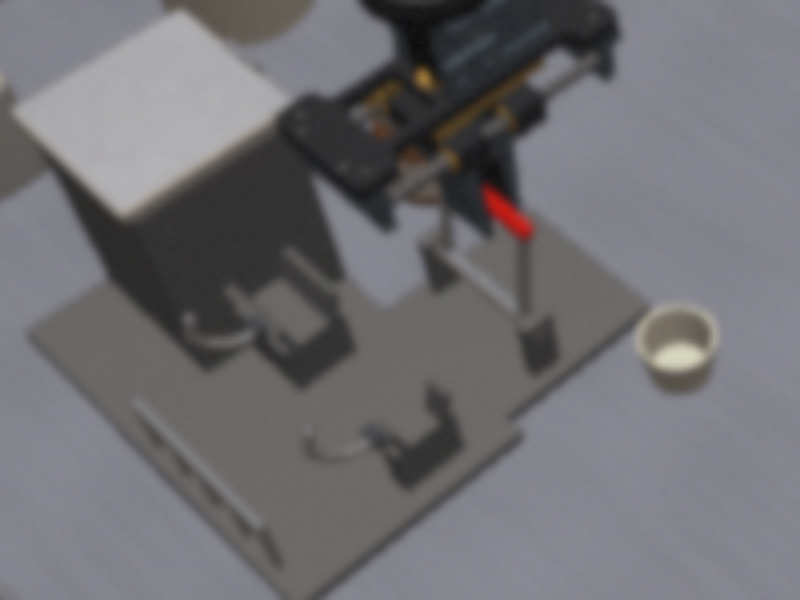

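```bash
python3 -m handwheel '[[4,[0,0,0],0],[4,[0,0,0],0],[4,[0,-1,0],0],[4,[0,-4,0],0],[5,[0,-8,2],0],[5,[0,-12,6],0]]'
python3 - <<'E'
from plan import *
from workcell import vision
import cv2
f=vision.grab_frame("top")[:,:,::-1]
cv2.imwrite("pics/t4.png",cv2.resize(f[125:275,380:580],None,fx=4,fy=4))
go([520,262,160],-5)
E
```

```text
time_s: 5.2
ee_pos: [489.7, -193.4, 220.6]
ee_rot: [-90.1, 0.2, -1.6]
force: [1.3, 0.6, 0.3]
gripper_width: 49.3
t 5.25 pos [ 492.11 -188.65  226.78] rot [-89.97  -0.4   -1.45] F [1.41 3.29 4.02] w 49.6
shift cm [ 1.6   6.71 45.12] turn 3.55
```

View pics/t4.png

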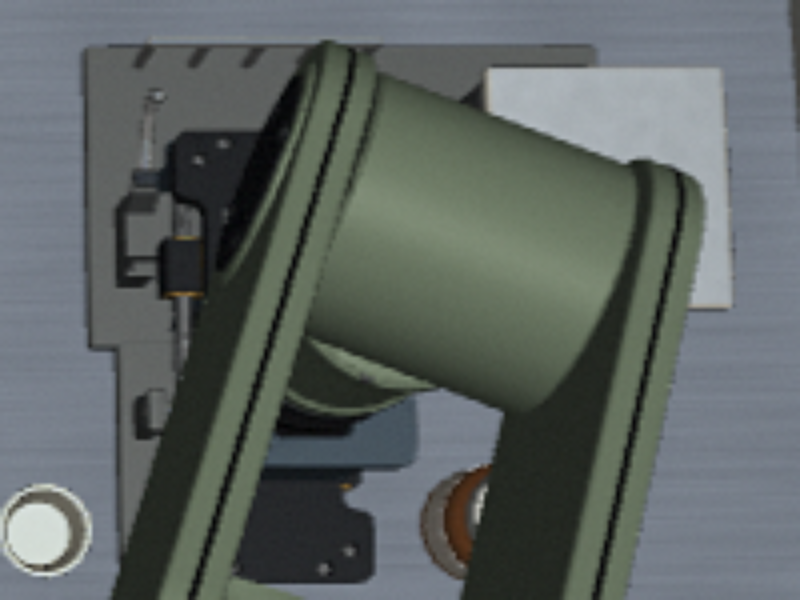

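```bash
python3 -m handwheel '[[5,[0.3,0.5,4.2],-1],[5,[0.6,1,8.4],-2],[5,[0.9,1.5,13],-3],[5,[1.2,2,17.5],-4],[5,[1.5,2.5,22],-5],[5,[1.7,3,26.5],-6],[5,[1.8,3.5,31],-6.5],[5,[1.8,3.5,35.5],-6.5],[5,[1.8,3.5,40],-6.5],[5,[1.8,3.5,40],-6.5]]'
python3 - <<'E'
from plan import *
from workcell import vision
import cv2,pickle
W=vision.camera_model("wrist");pickle.dump(W,open("w5.pkl","wb"))
cv2.imwrite("pics/w5.png",vision.grab_frame("wrist")[:,:,::-1])
go([520,262,160],5)
E
```

```text
time_s: 6.25
ee_pos: [520.6, 215.8, 192.1]
ee_rot: [-89.9, -0.4, 5.4]
force: [-0.2, -0.5, 0.1]
gripper_width: 50.0
t 6.3 pos [520.41 213.19 192.01] rot [-90.    -0.4    5.29] F [-0.39  0.02 -0.01] w 50.0
shift cm [0.39 3.2  4.86] turn 0.29
```

View pics/w5.png

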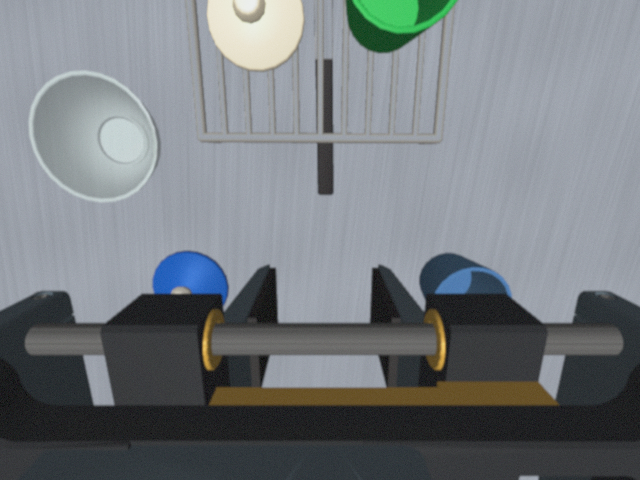

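Run:
```python
from plan import *
from h import *
import pickle
from workcell import vision
W=pickle.load(open("w5.pkl","rb"));T=vision.camera_model("top");S=vision.camera_model("scene")
t2=lambda a,b:((a+.5)/4-.5+80,(b+.5)/4-.5+160)
s4=lambda a,b:((a+.5)/4-.5+370,(b+.5)/4-.5+305)
tip=onz(W,(325.7,193),14);hb=onz(W,(325.2,70),14)
print(tip,hb,"rail",onz(W,(325,140),60), np.degrees(np.arctan2(-(hb-tip)[0],(hb-tip)[1])))
print(tri([(W,(325.7,193)),(T,t2(528,264))]),tri([(W,(325.7,193)),(S,s4(141,166))]))
for n,p,z in [("pl",(190,285),20),("cup",(465,275),70),("bowl",(95,135),50)]: print(n,onz(W,p,z))
u=(hb-tip);u/=np.linalg.norm(u)
print(u); go(np.r_[(tip+u*24)[:2],3],5.3)
```

```text
[521.16 247.46  14.  ] [509.83 360.1   14.  ] rail [515.12 297.63  60.  ] 5.74674935460584
(array([521.97, 245.5 ,  -0.36]), [np.float64(0.4617689179699605), np.float64(0.4617689179700111)]) (array([521.18, 247.84,  13.24]), [np.float64(0.4648794653243414), np.float64(0.46487946532424657)])
pl [386.06 137.07  20.  ]
cup [653.25 192.27  70.  ]
bowl [316.93 283.15  50.  ]
[-0.1   0.99  0.  ]
t 6.3 pos [520.41 213.19 192.01] rot [-90.    -0.4    5.29] F [-0.39  0.02 -0.01] w 50.0
shift cm [ 0.24 18.9   5.81] turn -0.01
```

```bash
python3 -m handwheel '[[4.5,[0.2,2,4],0.2],[4.5,[0.2,6,5.8],0.3],[4.5,[0.2,10,5.8],0.3],[4.5,[0.2,14,5.8],0.3],[4.5,[0.2,17,5.8],0.3],[4.5,[0.2,18.6,5.8],0.3],[4.5,[0.2,18.6,5.8],0.3]]'
python3 - <<'E'
from plan import *
from workcell import vision
import cv2,pickle
cv2.imwrite("pics/w6.png",vision.grab_frame("wrist")[:,:,::-1])
go([518.7,271.3,4],5.6)
E
```

```text
time_s: 7.0
ee_pos: [516.8, 269.0, 3.7]
ee_rot: [-90.1, -0.1, 4.9]
force: [-0.2, -0.2, 0.2]
gripper_width: 44.8
t 7.05 pos [518.07 269.84   5.37] rot [-90.06  -0.27   4.92] F [0.47 0.08 0.21] w 45.1
shift cm [0.07 0.14 0.14] turn -0.68
```

View pics/w6.png

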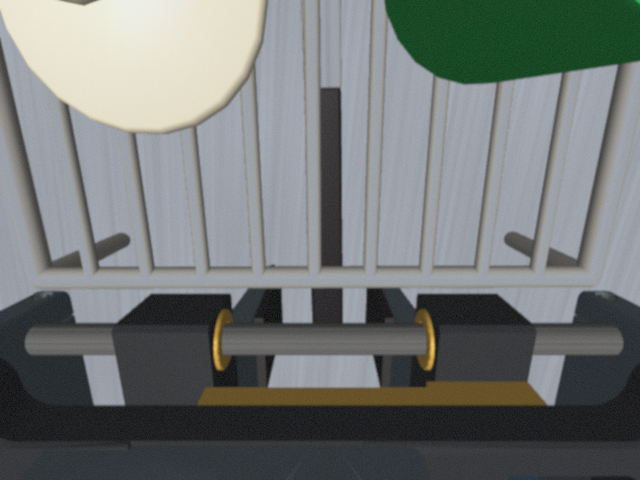

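```bash
python3 -m handwheel '[[1,[0.05,0.05,0.1],-0.5],[1,[0.05,0.05,0.1],-0.5],[1,[0.05,0.05,0.1],-0.5],[1,[0.05,0.05,0.1],-0.5],[1,[0.05,0.05,0.1],-0.5],[1,[0.05,0,-1],-0.5],[1,[0.05,0,-3],-0.5],[1,[0.05,0,-5.5],-0.5],[1,[0.05,0,-8],-0.5],[1,[0.05,0,-10.5],-0.5]]' 30
python3 - <<'E'
from plan import *
from workcell import vision
import cv2
f=vision.grab_frame("top")[:,:,::-1]
cv2.imwrite("pics/t7.png",cv2.resize(f[125:325,80:330],None,fx=3,fy=3))
go([540,16,4],5)
E
```

```text
time_s: 8.05
ee_pos: [527.9, 164.3, 5.7]
ee_rot: [-90.0, -0.3, 5.4]
force: [0.1, 1.9, 1.8]
gripper_width: 15.6
t 8.1 pos [527.84 160.97   5.76] rot [-90.16  -0.28   5.34] F [ 1.31 -6.11  1.49] w 15.4
shift cm [ -0.14   0.21 -14.55] turn 0.34
```

View pics/t7.png

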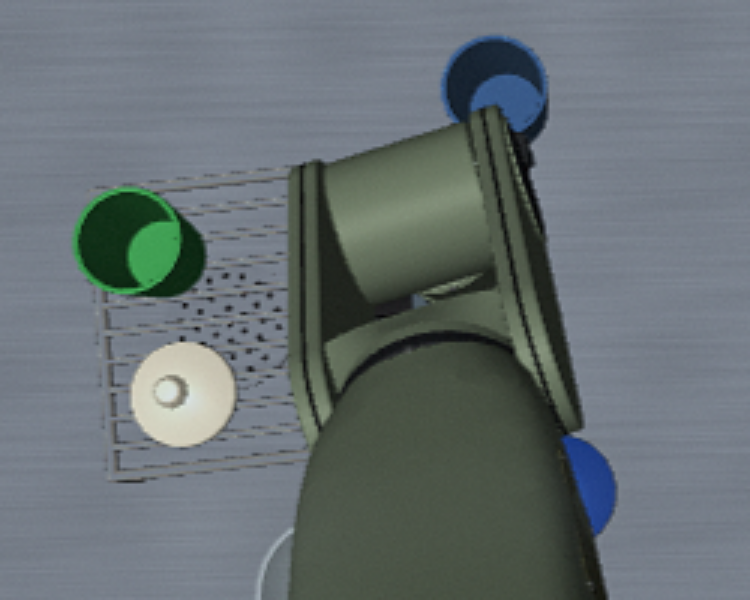

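The skimmer's holes have moved right along with the tool (disc now around px (240,310) in this crop, under the shelf). Dragging on.

```bash
python3 -m handwheel '[[1,[0,0,-2],0],[1,[0,0,-4.5],0],[1,[0,0,-7],0],[1,[0,0,-9.5],0],[1,[0,0,-12],0],[1,[0,0,-14.5],0],[1,[0,0,-15],0],[1,[0,0,-15],0]]'
python3 - <<'E'
from plan import *
from workcell import vision
import cv2
f=vision.grab_frame("scene")[:,:,::-1]
cv2.imwrite("pics/s8.png",f)
cv2.imwrite("pics/w8.png",vision.grab_frame("wrist")[:,:,::-1])
go([540,16,4],5)
E
```

```text
time_s: 8.9
ee_pos: [541.5, 10.9, 5.9]
ee_rot: [-90.2, -0.2, 5.2]
force: [1.2, -0.5, -1.2]
gripper_width: 15.6
t 9.0 pos [541.63  12.06   6.02] rot [-90.15  -0.27   5.35] F [ 0.06 -1.21 -1.45] w 15.6
shift cm [-0.13  0.2   0.41] turn 0.35
```

View pics/s8.png

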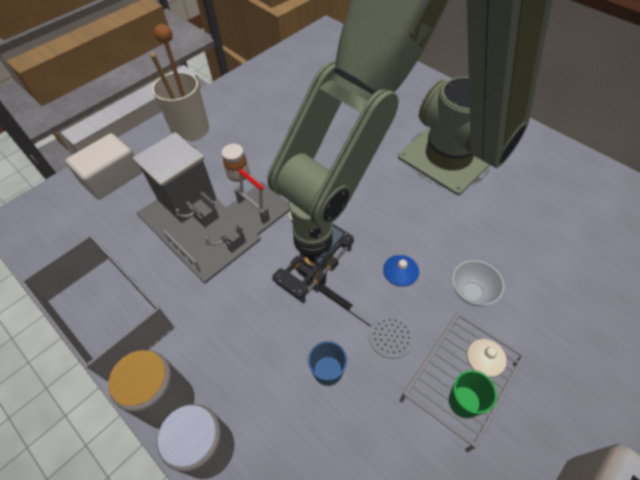

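View pics/w8.png

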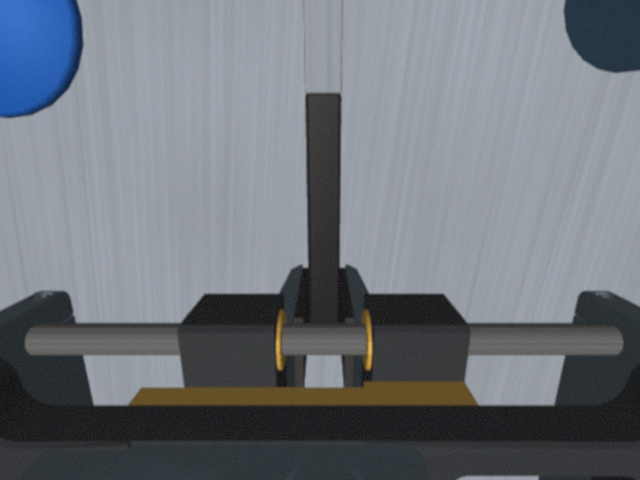

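```bash
python3 -m handwheel '[[4,[0,0,0],0],[4,[0,0,0],0],[4,[0,0,2.5],0],[4,[0,0,5],0],[4,[0,0.1,7],0],[4,[0,0.1,7.1],0],[1,[0,0.1,7.1],0],[1,[0,0.1,7.1],0],[1,[0,0.1,7.1],0],[1,[0,0.1,7.1],0]]' 45
python3 -m handwheel '[[1,[0,0,0],0],[1,[0,0,0],0],[1,[0,-2,0],0],[1,[0,-6,0],0],[1,[0,-10,0],0],[1,[0,-14,0],0],[1,[0,-14,0],0],[1,[0,-14,0],0]]'
python3 - <<'E'
from plan import *
from workcell import vision
import cv2,pickle
pickle.dump([vision.camera_model("wrist"),state()],open("w9.pkl","wb"))
cv2.imwrite("pics/w9.png",vision.grab_frame("wrist")[:,:,::-1])
cv2.imwrite("pics/s9.png",cv2.resize(vision.grab_frame("scene")[150:350,230:430,::-1],None,fx=3,fy=3))
go(rack(0,15,180),-1.4)
E
```

```text
time_s: 10.0
ee_pos: [535.0, 82.0, 4.8]
ee_rot: [-90.2, -0.3, 5.3]
force: [-0.0, -0.3, 0.0]
gripper_width: 15.6
time_s: 10.8
ee_pos: [534.3, 82.2, 145.1]
ee_rot: [-90.2, -0.3, 5.3]
force: [0.8, 0.6, -2.8]
gripper_width: 15.6
t 10.9 pos [532.96  82.05 143.12] rot [-90.18  -0.04   5.3 ] F [ 0.37  0.5  -1.98] w 15.6
shift cm [  3.25  -3.59 -32.25] turn 6.7
```

View pics/w9.png

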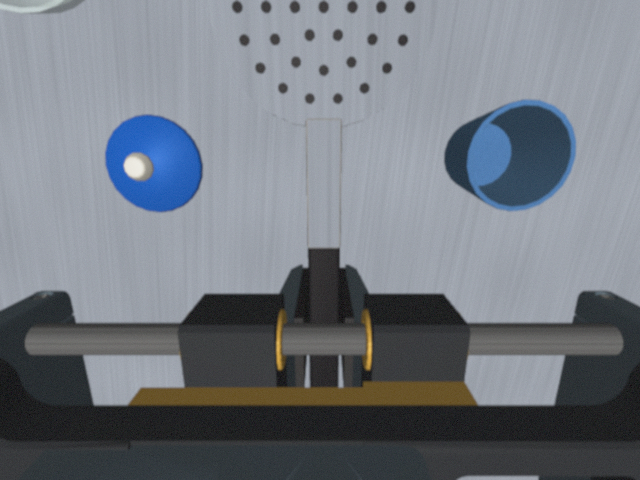

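View pics/s9.png

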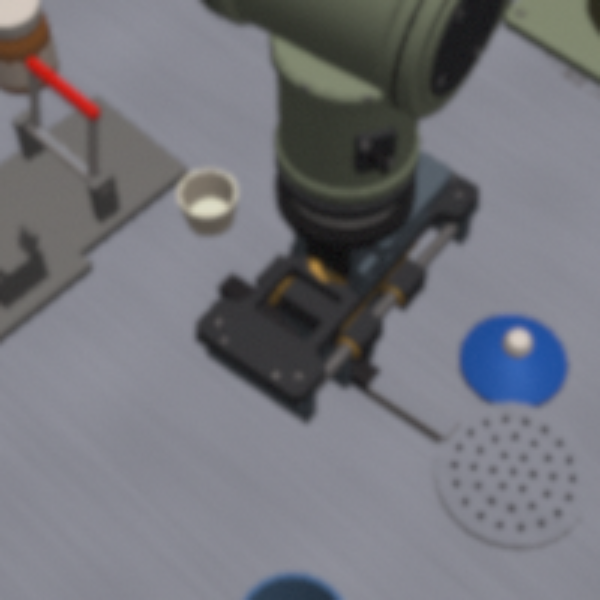

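Run:
```python
from plan import *
from h import *
import pickle
W,s=pickle.load(open("w9.pkl","rb"))
M=R.from_euler('xyz',s['ee_rot'],degrees=True).as_matrix()
for p in [(323.5,119),(323.5,126),(324,248)]:
    print(M.T@(onz(W,p,s['ee_pos'][2]+9)-s['ee_pos']))
```

```text
[-0.02 -9.26 88.33]
[-0.01 -9.25 85.39]
[ 0.29 -9.08 28.59]
```

```bash
python3 -m handwheel '[[1,[0.3,-1,-2.5],1.5],[1,[0.6,-1.7,-6],3],[1,[1,-1.7,-10],4.5],[1,[1.4,-1.7,-14],6],[1,[1.8,-1.7,-18],6.7],[1,[2.3,-1.7,-22],6.7],[1,[2.8,-1.7,-26],6.7],[1,[3.1,-1.7,-29.5],6.7],[1,[3.25,-1.7,-32],6.7],[1,[3.25,-1.7,-32.4],6.7]]'
python3 - <<'E'
from plan import *
from workcell import vision
import cv2,pickle
go(rack(0,13,100),-1.4)
pickle.dump([vision.camera_model("wrist"),state()],open("w10.pkl","wb"))
cv2.imwrite("pics/w10.png",vision.grab_frame("wrist")[:,:,::-1])
cv2.imwrite("pics/s10.png",cv2.resize(vision.grab_frame("scene")[130:280,130:330,::-1],None,fx=4,fy=4))
E
```

```text
time_s: 11.9
ee_pos: [594.4, -240.2, 158.2]
ee_rot: [-90.1, 0.2, -1.6]
force: [0.9, 0.3, -2.7]
gripper_width: 15.3
t 11.9 pos [ 594.42 -240.24  158.17] rot [-90.14   0.16  -1.58] F [ 0.92  0.31 -2.67] w 15.3
shift cm [0.07 5.82 0.24] turn -0.18
```

View pics/w10.png

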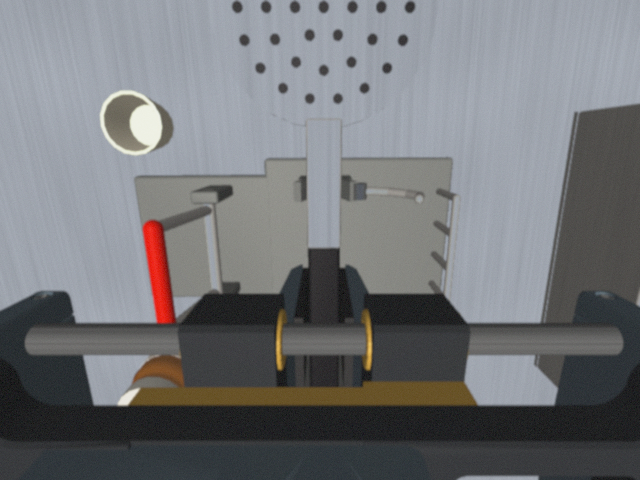

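View pics/s10.png

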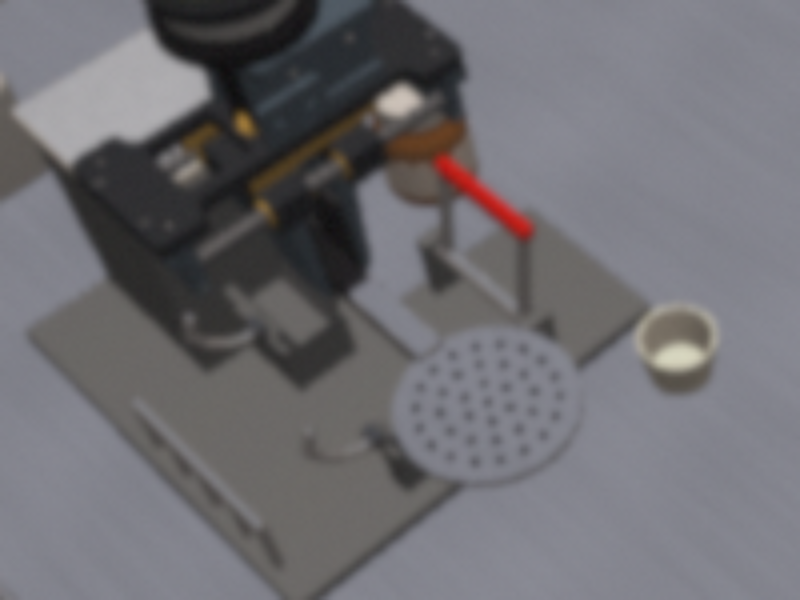

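Run:
```python
from plan import *
from h import *
import pickle,cv2
W,s=pickle.load(open("w10.pkl","rb"))
print(onz(W,(324.5,188),70), rack(0,52.5,70), proj(W,rack(0,52.5,70)), proj(W,[rack(-17,52.5,70),rack(17,52.5,70),rack(-12,52.5,50)]))
im=cv2.imread("pics/w10.png");cv2.imwrite("pics/w10c.png",cv2.resize(im[150:230,250:410],None,fx=5,fy=5))
```

```text
[ 596.19 -193.92   70.  ] [ 595.98 -198.52   70.  ] [[324.38 194.15]] [[301.77 194.18]
 [347.   194.12]
 [309.55 190.78]]
```

View pics/w10c.png

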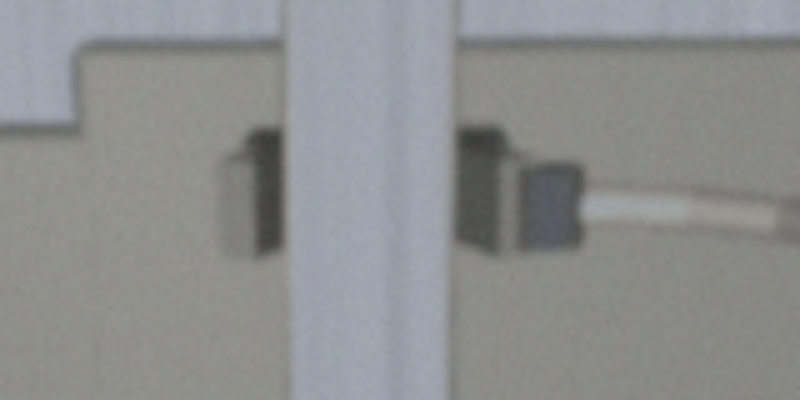

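```bash
python3 -m handwheel '[[1,[0.1,2,0.4],-0.2],[1,[0.1,4.5,0.4],-0.2],[1,[0.1,6.5,0.4],-0.2],[1,[0.1,8,0.4],-0.2],[1,[0.1,9,0.4],-0.2],[1,[0.1,9.7,0.4],-0.2],[1,[0.1,9.9,0.4],-0.2],[1,[0.1,9.9,0.4],-0.2]]'
python3 - <<'E'
from plan import *
from workcell import vision
import cv2,pickle
go(rack(0,13,55),-1.4)
pickle.dump([vision.camera_model("wrist"),state()],open("w11.pkl","wb"))
cv2.imwrite("pics/w11.png",vision.grab_frame("wrist")[:,:,::-1])
cv2.imwrite("pics/s11.png",cv2.resize(vision.grab_frame("scene")[130:280,130:330,::-1],None,fx=4,fy=4))
E
```

```text
time_s: 12.8
ee_pos: [595.2, -233.4, 60.0]
ee_rot: [-90.1, 0.1, -1.3]
force: [-0.8, -0.2, -1.2]
gripper_width: 15.5
t 12.8 pos [ 595.19 -233.45   60.  ] rot [-90.06   0.15  -1.27] F [-0.82 -0.18 -1.25] w 15.5
shift cm [-0.01  0.5  -0.46] turn 0.13
```

View pics/w11.png

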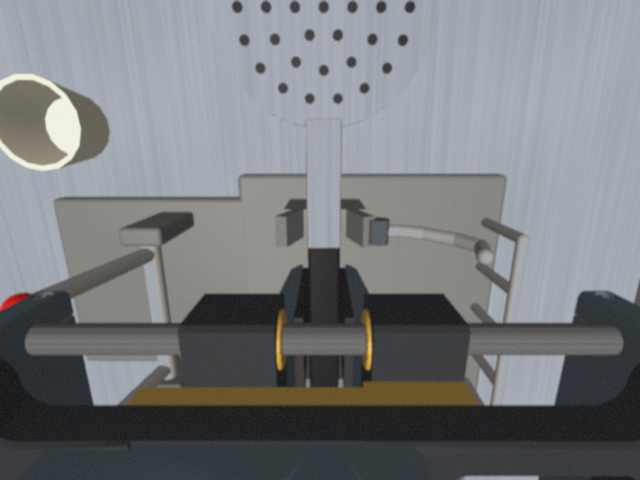

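View pics/s11.png

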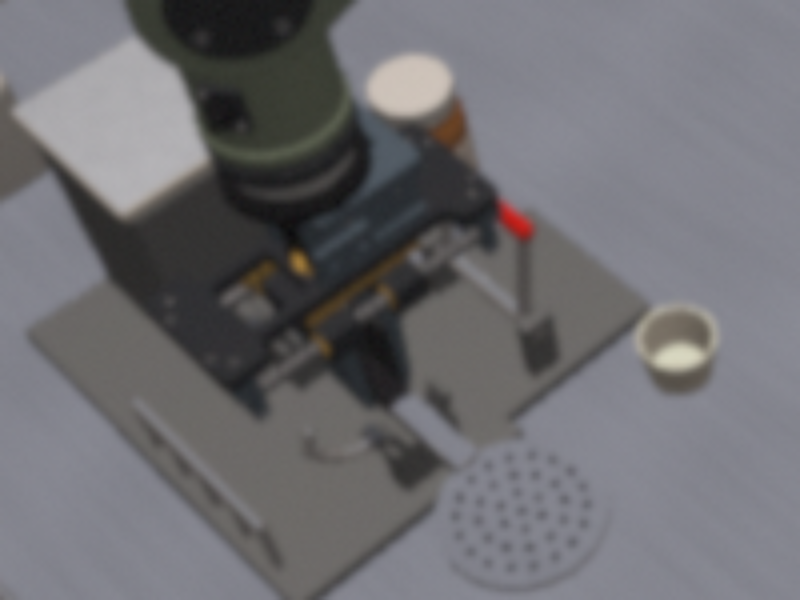

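```bash
python3 -m handwheel '[[1,[0,0.2,0],0],[1,[0,0.4,0],0],[1,[0,0.5,0],0],[1,[0,0.55,0],0],[1,[0,0.55,0],0]]'
python3 - <<'E'
from plan import *
go(rack(0,13,55),-1.4)
E
```

```text
time_s: 13.4
ee_pos: [595.5, -233.8, 55.0]
ee_rot: [-90.1, 0.1, -1.3]
force: [0.4, 0.5, -2.0]
gripper_width: 15.6
t 13.4 pos [ 595.49 -233.8    55.04] rot [-90.08   0.09  -1.28] F [ 0.44  0.47 -1.96] w 15.6
shift cm [-0.04  0.   -0.42] turn 0.12
```

```bash
python3 -m handwheel '[[1,[0,0.15,0],0],[1,[0,0.25,0],0],[1,[0,0.25,0],0],[1,[0,0.25,0],0]]'
```

```text
time_s: 13.8
ee_pos: [595.6, -233.9, 54.9]
ee_rot: [-90.1, 0.0, -1.3]
force: [-2.5, 2.5, 10.2]
gripper_width: 15.7
```

```bash
python3 -m handwheel '[[2,[0,0.1,0],0],[3,[0,0.1,0],0],[3.5,[0,0,0],0],[3.5,[0,0,0],0],[3.5,[0,-2,0],0],[3.5,[0,-6,0],0],[3.5,[0,-10,0],0],[3.5,[0,-14,0],0],[3.5,[-3,-15,0],0],[3.5,[-6,-15,0],0]]'
python3 - <<'E'
from plan import *
from workcell import vision
import cv2,pickle
go(rack(-108,0,104),-1.4)
pickle.dump([vision.camera_model("wrist"),state()],open("w12.pkl","wb"))
cv2.imwrite("pics/w12.png",vision.grab_frame("wrist")[:,:,::-1])
cv2.imwrite("pics/s12.png",cv2.resize(vision.grab_frame("scene")[130:280,130:330,::-1],None,fx=4,fy=4))
cv2.imwrite("pics/t12.png",cv2.resize(vision.grab_frame("top")[125:275,330:530,::-1],None,fx=4,fy=4))
E
```

```text
time_s: 14.8
ee_pos: [536.6, -232.8, 207.2]
ee_rot: [-90.2, -0.3, -1.2]
force: [-0.3, 0.1, 0.9]
gripper_width: 35.1
t 14.8 pos [ 536.65 -232.75  207.19] rot [-90.23  -0.25  -1.24] F [-0.28  0.14  0.89] w 35.1
shift cm [-5.   10.3  -1.63] turn 0.16
```

View pics/w12.png

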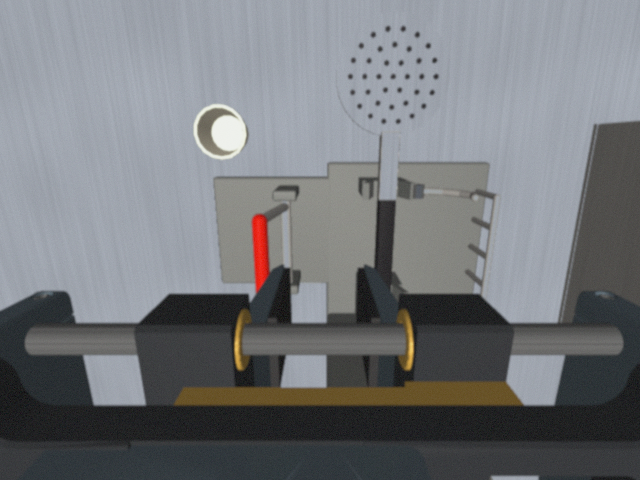

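View pics/s12.png

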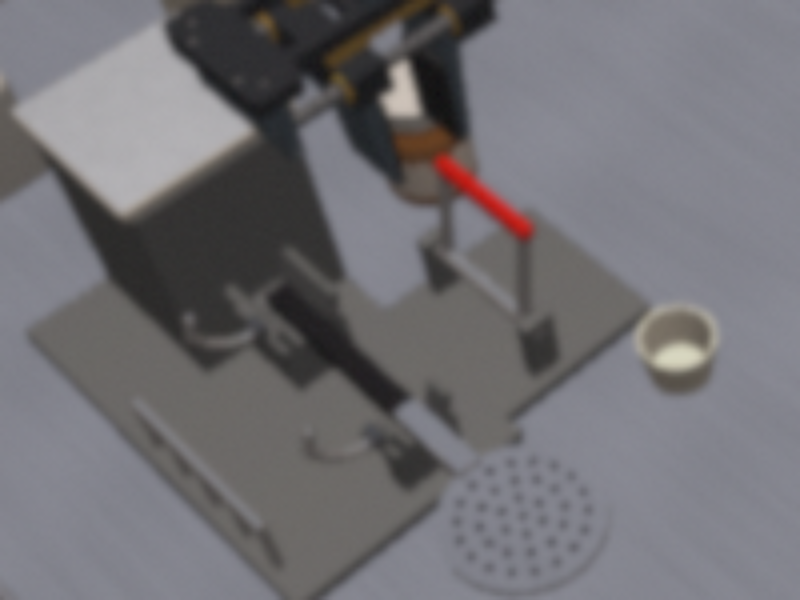

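View pics/t12.png

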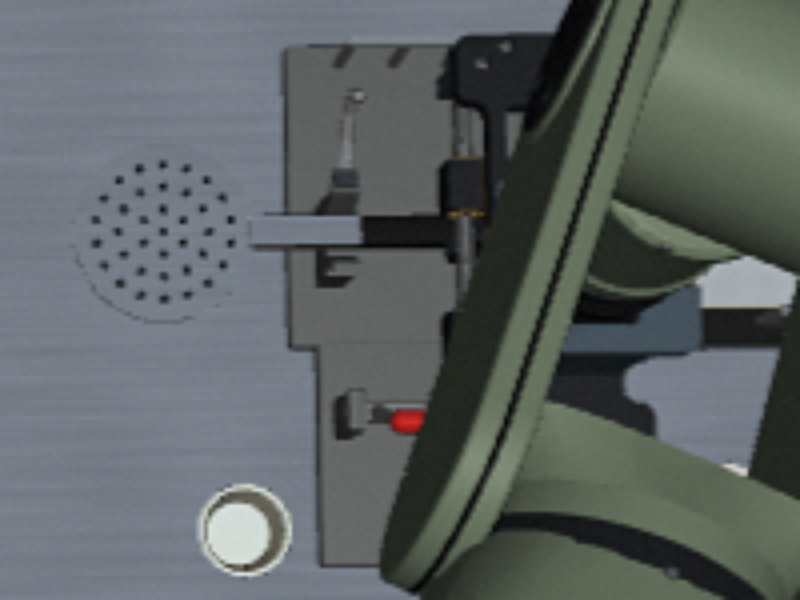

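Run:
```python
from plan import *
from h import *
from workcell import vision
S=vision.camera_model("scene");T=vision.camera_model("top")
s3=lambda a,b:((a+.5)/4-.5+130,(b+.5)/4-.5+130); t=lambda a,b:((a+.5)/4-.5+330,(b+.5)/4-.5+125)
a=np.radians(RYAW);Rm=np.array([[np.cos(a),-np.sin(a)],[np.sin(a),np.cos(a)]])
r=lambda p:Rm.T@(p[:2]-[RX,RY])
print("tip rack",r(onz(S,s3(282,295),64)),"neck end",r(onz(T,t(248,231),64)),r(onz(S,s3(461,463),64)),"grip junction",r(onz(T,t(360,231),64)))
for z in (60,64,68):
  print(tri([(T,t(248,231)),(S,s3(461,463))]))
  break
go(rack(-95-70*np.cos(1.38),0,103.5),-1.4)
```

```text
tip rack [ -0.32 -69.86] neck end [ -0.17 104.22] [  1.45 100.58] grip junction [-0.12 45.33]
(array([ 598.04, -147.93,   65.61]), [np.float64(1.8166953870174067), np.float64(1.816695387017432)])
t 14.95 pos [ 534.55 -232.22  205.32] rot [-90.11   0.01  -1.34] F [-0.16 -0.75 -0.72] w 34.7
shift cm [-4.77 10.19 -1.71] turn 0.06
```

```bash
python3 -m handwheel '[[3.5,[0.5,-2,-2],0],[3.5,[1,-4,-5],0],[3.5,[2,-5,-9],0],[3.5,[3,-5,-12.5],0],[3.5,[3,-5,-12.5],0],[3.5,[3,-5,-12.5],0]]'
python3 - <<'E'
from plan import *
from workcell import vision
import cv2,pickle
go(rack(-95-70*np.cos(1.38),0,103.5),-1.4)
pickle.dump([vision.camera_model("wrist"),state()],open("w13.pkl","wb"))
cv2.imwrite("pics/w13.png",vision.grab_frame("wrist")[:,:,::-1])
E
```

```text
time_s: 15.55
ee_pos: [562.2, -358.1, 254.0]
ee_rot: [-90.0, 0.1, -1.4]
force: [0.7, 0.0, -0.1]
gripper_width: 35.4
t 15.55 pos [ 562.17 -358.15  254.02] rot [-90.01   0.08  -1.39] F [ 0.68  0.01 -0.11] w 35.4
shift cm [-7.81 15.06 10.8 ] turn 0.01
```

View pics/w13.png

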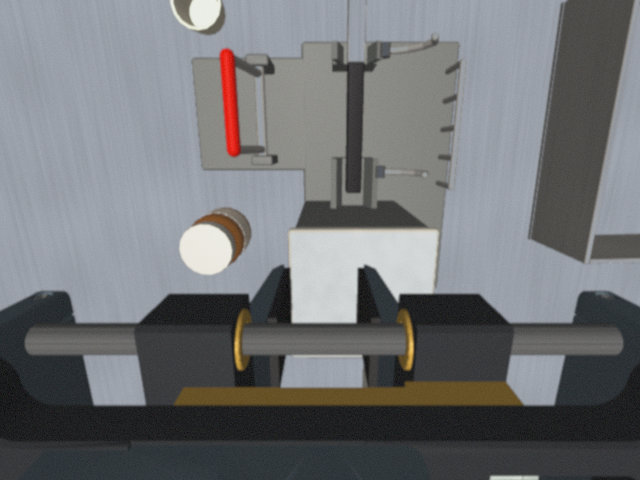

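Run:
```python
from plan import *
from h import *
import pickle
W,s=pickle.load(open("w13.pkl","rb"))
a=np.radians(RYAW);Rm=np.array([[np.cos(a),-np.sin(a)],[np.sin(a),np.cos(a)]])
r=lambda p:Rm.T@(p[:2]-[RX,RY])
for n,p,z in [("tip",(353.5,192),64),("cradleA front",(354,157),70),("arch A",(402,173),90),("cradleB near",(355,68),70),("cradleA end",(354,207),70),("lid edge",(365,229.5),166),("bar+y",(227,51),118),("bar-y",(234,155),118)]: print(n,r(onz(W,p,z)))
```

```text
tip [  1.09 -77.4 ]
cradleA front [  0.21 -41.74]
arch A [ 44.76 -55.91]
cradleB near [-0.9  39.06]
cradleA end [  1.49 -92.19]
lid edge [  2.07 -93.21]
bar+y [-107.51   41.86]
bar-y [-107.53  -38.76]
```

```bash
python3 -m handwheel '[[4,[-3,0,4],0],[4,[-6,1,8],0],[4,[-7.8,4,10.9],0],[4,[-7.8,8,10.9],0],[4,[-7.8,12,10.9],0],[4,[-7.8,14.5,10.9],0],[4,[-7.8,15,10.9],0],[0.6,[-7.8,15,10.9],0],[0.6,[-7.8,15,10.9],0],[0.6,[-7.8,15,10.9],0]]' 10
python3 -m handwheel '[[0.6,[0,0,0],0],[0.6,[0,0,0],0]]'
python3 - <<'E'
from plan import *
from workcell import vision
import cv2
cv2.imwrite("pics/w14.png",vision.grab_frame("wrist")[:,:,::-1])
s=state();M=R.from_euler('xyz',s['ee_rot'],degrees=True).as_matrix()
b=rack(-95-70*np.cos(1.385),0,50+70*np.sin(1.385))
for a in [1.3,1.2,1.1,1,.9,.8,.7,.6,.5,.4,.3,.2,.1,0,-.05]:
    print(a,M.T@(rack(-95-70*np.cos(a),0,50+70*np.sin(a))-b)/10)
go(rack(-95-70*np.cos(1.385),0,103.5),-1.4)
E
```

```text
time_s: 16.6
ee_pos: [487.5, -246.9, 106.2]
ee_rot: [-90.1, -0.1, -1.3]
force: [-0.2, -0.0, -0.2]
gripper_width: 18.9
time_s: 16.8
ee_pos: [487.9, -247.2, 107.1]
ee_rot: [-90.1, -0.2, -1.3]
force: [-1.0, 0.1, 1.8]
gripper_width: 12.1
1.3 [-0.58  0.13  0.  ]
1.2 [-1.24  0.35  0.  ]
1.1 [-1.88  0.64  0.  ]
1 [-2.49  0.98  0.01]
0.9 [-3.06  1.39  0.01]
0.8 [-3.59  1.85  0.01]
0.7 [-4.07  2.36  0.01]
0.6 [-4.49  2.91  0.01]
0.5 [-4.86  3.51  0.01]
0.4 [-5.17  4.14  0.02]
0.3 [-5.41  4.79  0.02]
0.2 [-5.58  5.47  0.02]
0.1 [-5.69  6.16  0.02]
0 [-5.73  6.86  0.02]
-0.05 [-5.72  7.21  0.02]
t 16.85 pos [ 487.88 -247.14  107.08] rot [-90.13  -0.18  -1.33] F [-0.86  0.55  2.44] w 11.6
shift cm [-0.11  0.36 -0.12] turn 0.07
```

View pics/w14.png

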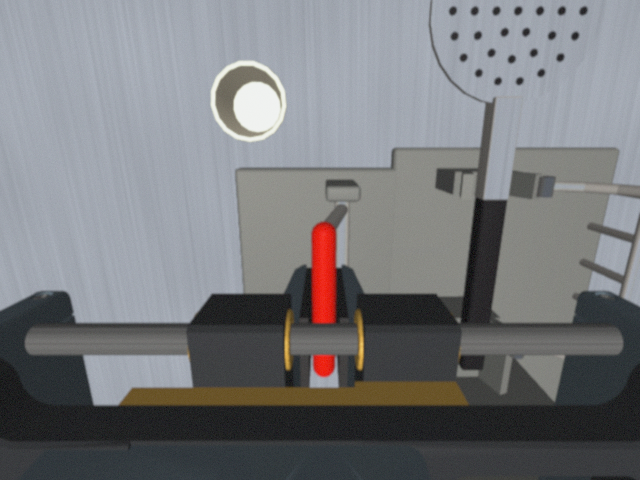

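```bash
python3 -m handwheel '[[0.6,[-0.58,0.13,0],0],[0.6,[-1.24,0.35,0],0],[0.6,[-1.88,0.64,0],0],[0.6,[-2.49,0.98,0],0],[0.6,[-3.06,1.39,0],0],[0.6,[-3.59,1.85,0],0],[0.6,[-4.07,2.36,0],0],[0.6,[-4.49,2.91,0],0],[0.6,[-4.86,3.51,0],0],[0.6,[-5.17,4.14,0],0]]'
python3 - <<'E'
from plan import *
go(rack(-165,0,50-15.3),-1.4)
E
```

```text
time_s: 17.85
ee_pos: [436.1, -246.1, 65.0]
ee_rot: [-90.1, -0.2, -1.3]
force: [3.3, 1.1, 2.4]
gripper_width: 11.7
t 17.85 pos [ 436.06 -246.13   64.98] rot [-90.14  -0.18  -1.33] F [3.26 1.09 2.41] w 11.7
shift cm [-0.64  3.03 -0.09] turn 0.07
```

```bash
python3 -m handwheel '[[0.6,[-0.25,0.7,0],0],[0.6,[-0.42,1.35,0],0],[0.6,[-0.53,2.0,0],0],[0.6,[-0.58,2.65,0],0],[0.6,[-0.6,3.0,0],0],[0.6,[-0.6,3.15,0],0],[0.6,[-0.6,3.15,0],0]]'
python3 - <<'E'
from plan import *
go(rack(-165,0,50-15.3),-1.4)
E
```

```text
time_s: 18.55
ee_pos: [430.3, -246.3, 34.2]
ee_rot: [-90.2, -0.2, -1.3]
force: [1.4, 0.7, 10.1]
gripper_width: 11.9
t 18.55 pos [ 430.33 -246.26   34.15] rot [-90.17  -0.2   -1.31] F [ 1.38  0.71 10.06] w 11.9
shift cm [-0.06 -0.05 -0.07] turn 0.09
```

```bash
python3 -m handwheel '[[0.6,[0,0.2,0],0],[0.6,[0,0.5,0],0],[0.6,[0,0.5,0],0]]'
python3 - <<'E'
from plan import *
from workcell import vision
import cv2
cv2.imwrite("pics/s15.png",cv2.resize(vision.grab_frame("scene")[130:280,130:330,::-1],None,fx=4,fy=4))
E
```

```text
time_s: 18.85
ee_pos: [430.3, -246.7, 30.1]
ee_rot: [-90.2, -0.2, -1.3]
force: [0.3, -0.0, 11.7]
gripper_width: 11.9
```

View pics/s15.png

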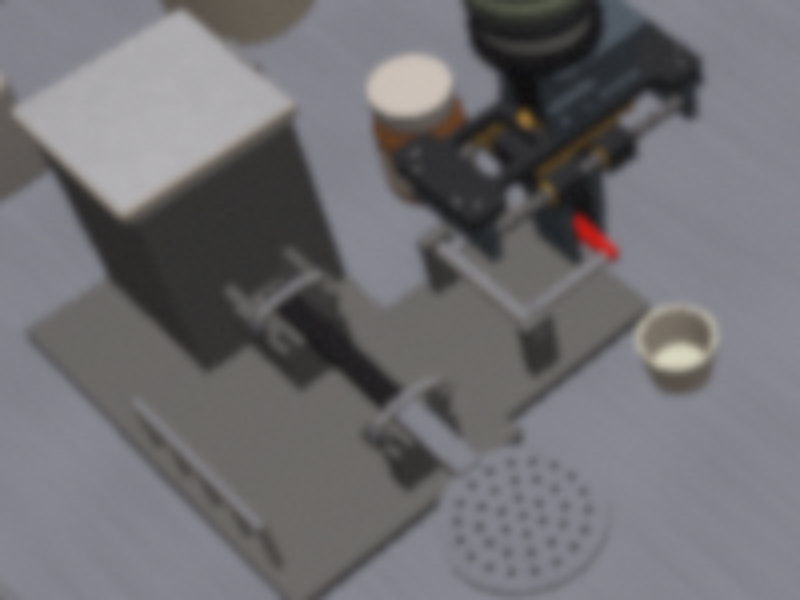

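```bash
python3 -m handwheel '[[2.5,[0,0,0],0],[4.5,[0,0,0],0],[4.5,[0,0,0],0],[4.5,[0,-2,0],0],[4.5,[0,-6,0],0],[4.5,[0,-11,0],0],[4.5,[0,-16,-3],0],[4.5,[0,-18,-8],0],[4.5,[-1,-18,-12],0],[4.5,[-1,-18,-12],0]]'
python3 - <<'E'
from plan import *
from workcell import vision
import cv2,pickle
go(rack(0,13,55),-1.4)
pickle.dump([vision.camera_model("wrist"),state()],open("w16.pkl","wb"))
cv2.imwrite("pics/w16.png",vision.grab_frame("wrist")[:,:,::-1])
cv2.imwrite("pics/s16.png",cv2.resize(vision.grab_frame("scene")[130:280,130:330,::-1],None,fx=4,fy=4))
E
```

```text
time_s: 19.9
ee_pos: [416.1, -370.8, 211.1]
ee_rot: [-90.4, -0.2, -1.5]
force: [-0.2, 1.1, -0.3]
gripper_width: 44.8
t 19.9 pos [ 416.1  -370.78  211.11] rot [-90.44  -0.24  -1.53] F [-0.23  1.11 -0.35] w 44.8
shift cm [17.46 15.58 13.87] turn -0.13
```

View pics/w16.png

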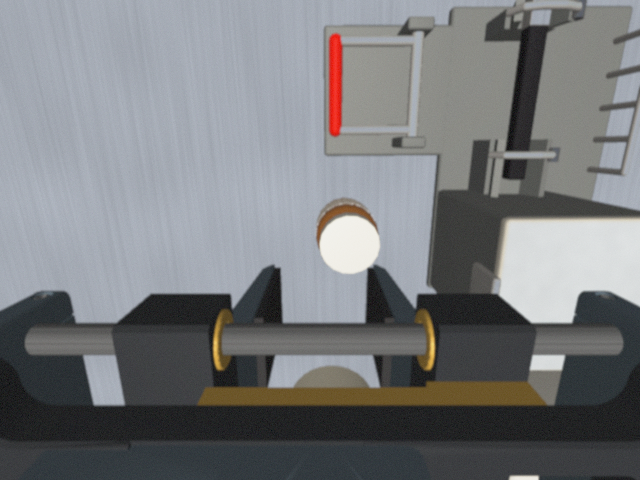

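View pics/s16.png

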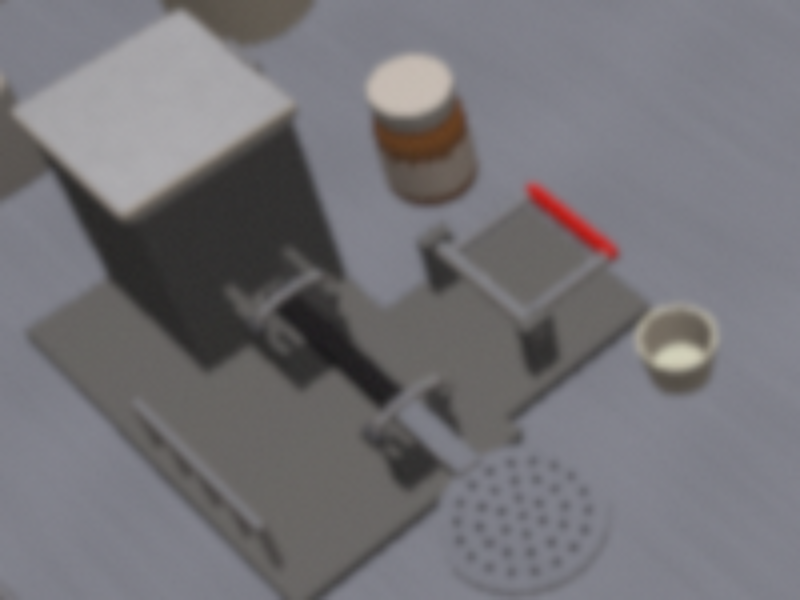

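Run:
```python
from plan import *
from h import *
import pickle,cv2
from workcell import vision
W,s=pickle.load(open("w16.pkl","rb"));S=vision.camera_model("scene")
s3=lambda a,b:((a+.5)/4-.5+130,(b+.5)/4-.5+130)
print(tri([(W,(335.5,36)),(S,s3(614,252))]),tri([(W,(336,135)),(S,s3(532,188))]))
for a in (0,.12,.23):
    P=[rack(-95-70*np.cos(a),y,50+70*np.sin(a)) for y in(39,1.5,-39)]
    print(a,(proj(S,P)-130)*4)
print("mid obs",(532+614)/2,(188+252)/2)
a=np.radians(RYAW);Rm=np.array([[np.cos(a),-np.sin(a)],[np.sin(a),np.cos(a)]])
print("tip",Rm.T@(onz(W,(513.5,178),64)[:2]-[RX,RY]))
cv2.imwrite("pics/scene17.png",vision.grab_frame("scene")[:,:,::-1])
```

```text
(array([ 430.3 , -205.97,   54.18]), [np.float64(0.943427032658437), np.float64(0.9434270326584756)]) (array([ 428.78, -284.84,   51.9 ]), [np.float64(1.935989581822726), np.float64(1.9359895818227302)])
0 [[608.96 253.97]
 [568.81 221.83]
 [526.66 188.09]]
0.12 [[607.03 245.63]
 [566.65 213.39]
 [524.25 179.55]]
0.23 [[604.18 238.79]
 [563.59 206.44]
 [520.97 172.49]]
mid obs 573.0 220.0
tip [ -1.7 -76.8]
```

View pics/scene17.png

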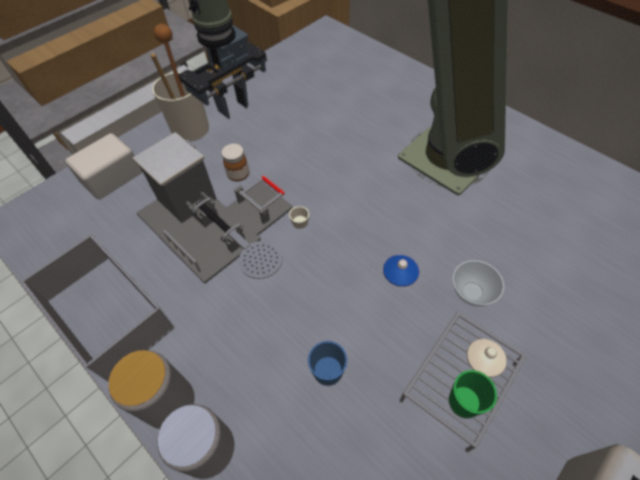

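```bash
python3 -m handwheel '[[4.5,[0,0,0],0],[4.5,[0,0,0],0]]'; python3 -c "
from workcell import job; print(job.job_done())"
```

```text
time_s: 20.25
ee_pos: [416.2, -363.4, 208.6]
ee_rot: [-90.0, 0.0, -1.2]
force: [-0.5, 0.0, -0.1]
gripper_width: 45.0
the job is handed in; nothing more can be done
None
```

I handed the job in at about 20 s of the 72 s allowed. `job_done` reports no verdict, so what follows comes from my own camera and force checks.

**What I did:** I lifted the lever by its red bar to about 1.38 rad and saw both rings lying open. I dragged the skimmer out from under the shelf, took a new grip near its middle and laid the handle in both cradles. I then regripped the bar, brought the lever down until the grip slipped at about 12 N, and moved the arm clear.

**Last checks:**
- **Lever and rings:** The bar measured 52–54 mm above the table, where fully down is 50 mm. That puts the lever within about 0.05 rad of down, and both rings are closed over the handle in the pictures.
- **Skimmer:** The grip end is at about rack x = -2 mm, y = -77 mm. That is about 18 mm from the compartment wall, where up to 31 mm is allowed.
- **Other crockery:** Nothing had visibly moved in the last scene picture.
- **Robot:** The arm was clear of everything when I handed in.

**What disagreed:**
- An earlier reading from the blurred scene camera put the grip end at y = -70 mm. Two wrist-camera views gave -77 mm, and both values meet the limit of -64 mm.
- My estimate of the rack's position along y may be 2–3 mm off.
- I did not measure the heights of the handle's two ends in the cradles separately. The one height I took, near the neck, was 66 mm for the top of the handle, against about 64 mm expected.

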